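# Feed a vial rack past a spring gate

## Robot

A 7-joint arm with a two-finger parallel gripper is mounted at the origin on a cart in front of the work surface, level with it; the furniture and walls round the work are solid. World frame = base frame: x ahead of the robot, y to its left, z up, the work surface at z = 0. Lengths are in m, angles in rad, forces in N, time in s.
With the tool pointing down it reaches from about 0.425 to 1.025 m from the base axis. Payload 9.4 kg.
Tool frame: the origin (TCP) lies midway between the tips of the shut fingers; the grasp point (between the pads) lies 19 mm behind it; z points along the fingers, y is the line along which they close (so a half turn about z gives the same grasp; the last joint's range is limited). The gripper opens to 85 mm and grips with 20 to 120 N. Pads are 22 mm wide; open, the fingers measure 114 mm over their backs; the gripper's body (76 mm by 85 mm) begins 54 mm behind the grasp point. The pads swing forward as they close: fully open they stand 13 mm farther back than shut.
Start: joints at [-1.387, 0.599, -0.003, 1.599, 0.002, 0.943, -0.08], TCP at [0.187, 0.7, 0.231] pointing down, gripper open.
Joint ranges: [-2.57, 2.57], [-0.35, 1.97], [-1.29, 1.29], [0.11, 2.56], [-1.05, 4.19], [0.11, 1.86], [-2.63, 2.63]. Speed limits (rad/s): [2.22, 2.22, 3.01, 3.01, 3.14, 3.14, 3.14].

## Interface

Orientations are given as [roll, pitch, yaw] about the fixed x, y, z axes, in that order (R = Rz(yaw) Ry(pitch) Rx(roll)).
In Python, from bench import ctrl gives the robot as it stands. The module is installed in compiled form; this text tells all that it offers.
- The arm moves only by the tool drive_tool, never from a script. Its argument "motion" is a list of rows, each an object of numbers: "x", "y", "z": the shift along the tool's x, y, z in fractions of the full range, 1 being 750 mm; "wx", "wy", "wz": the turn, a rotation vector about the tool's x, y, z in fractions of the full range, 1 being 2 rad. In form: [{"x": .., "y": .., "z": .., "wx": .., "wy": .., "wz": ..}, ...]. A call has 1 to 20 rows; each row is the pose to reach, as a shift and turn from the pose commanded when the call began, along the tool's axes at that moment; what a row does not reach only later rows make up. A row lasts 1/10 s, in which the tool goes at most 50 mm and 8.59 degrees, less where a joint would pass 70% of its speed; a pose out of reach is approached as far as the arm can. Shift and turn numbers lie between -1 and 1, and a call with a number outside is refused. A call with a gripper value outside its range is refused whole. "fingers" is the opening, from -1 (shut) to 1 (fully open), set as the call begins (left out, the last holds). The fingers move at their own pace and stop on an object; the grip force is fixed at half the most. Time passes only in rows, so rows that repeat a pose let the fingers close. It gives the time, the measured TCP pose, the force, the opening and the grip force at its end, in the units of the state.
- ctrl.read_state(): the state, without advancing time (a new reading comes with each control period).
- ctrl.capture(name): name is "scene" or "top" or "wrist"; returns a dict with "pixels" (384x512x3 uint8, red, green, blue), "mtx" (3x3 intrinsics, pixels), "rvec" (rotation vector, rad) and "tvec" (3), from world to camera coordinates, as OpenCV has them. Camera axes: x right, y down, z forward; pixel columns grow to the right and rows downward; lengths in m; the calibration is good to about 2 mm. A picture is of the moment at which its call begins. There is no depth.
- ctrl.close_job(): hands the job in; it is judged then, once.
Trained networks look in a picture, given as the dict that the camera call returned (one of the last four; its "shot" number tells which), for a name from the list of things; names that differ only in an ending like _2 or _b are one class to them, and where a whole thing is asked for, a point or a joint stands for the part that bears it (a point fixed in the world has none). Each returns a list of dicts, best first, with "score" (0 to 1); they miss things now and then, are a little off and sometimes report something else, mostly with a low value. They report only what shows in the picture. A call takes as long as a camera call.
- ctrl.boxes_of(picture, target): "at" ([column, row] in pixels, amid what is visible of it).
- ctrl.outline_of(picture, target): "pixels" (384x512 bool, what is visible of it) and "at" ([column, row] in pixels, amid what is visible of it).
The state is a dict: "time": time; "joint_pos": joint angles; "qvel": joint speeds; "joint_efforts": joint torques, N m; "eef_pos": TCP position; "tcp_rot": TCP orientation; "force": force on the tool from outside, world axes, zero at the start; "wrist_torque": the same for the moment, N m; "grip_width": finger opening in m; "grip_force": force on a finger pad.
Only numpy, scipy, OpenCV 4.12 (cv2) and the standard library are available. Lean on these libraries where they do the work, as an engineer would, in place of code of your own. Each camera call takes 0.05 s, during which the arm holds its last target. There are 200 camera calls.

## Task

Push the white vial rack along the chute, past the spring gate that blocks it, far enough that the gate springs up again behind the rack. Hold the gate down with one fingertip on its long pedal for as long as the rack is passing over it, while another finger pushes the rack; do not ram the rack into the gate or let the gate rise under it. Nothing is to be grasped or lifted: the rack stays flat on the chute floor; leave the things standing around where they are, and take the hand away at the end.

Things in the scene. Friction and masses are not known exactly. Their poses are not given: they have to be found in the camera images.
- chute: Fixed aluminium chute on a dark base plate. Origin: on the work surface straight below the gate's blade, on the chute's centre line. Axes: y along the chute, the way the rack is to be pushed (roughly to the robot's left); x across it (roughly away from the robot); z up. 'Chute x, y, z' below are in this frame, mm. Two hinge lugs at chute x -85, y -181 and 75, tops at z 62.
- chute_floor (a point): Point on the centre line of the chute floor over the slot for the blade (chute 0, 0, 50). Floor: flat, z 50, from y -190 (open end, small flared lips) to the end stop's face at y 130. Walls 5 thick, inner faces at x -25 and +25; near wall (pedal side) 12 above the floor, far wall and end stop 20. Open above. The slot is 16 wide in y.
- gate_hinge (a joint): Hinge angle of the spring gate (pedal and blade in one piece), rad; axis parallel to chute y at chute x -85, z 56. 0 = shut, held so by a spring; grows to 0.38 as the pedal is pressed down. From 0.20 the blade is wholly below the floor. Pressing takes 2 to 6 N; let go, it springs back to 0. Pushing the rack against the blade cannot open it.
- gate: The spring gate, one steel piece. Origin on its hinge axis (chute -85, 0, 56), axes as the chute's when shut. PEDAL: ribbed plate beside the chute on the robot's side; flat top 9 mm above the origin, x 6 to 51, y -170 to 60 from it, so a pressing fingertip can slide along it with the rack. BLADE: 8 mm thick upright in the chute at chute y -4 to 4, x -15 to 13, top 13 mm above the floor when shut.
- pedal_line (a point): Point on the pedal's top, moving with it: chute -50, 0, 65 when shut (15 mm above the chute floor). It sinks 3.5 mm per 0.1 rad: at 0.25 to 0.36 rad a fingertip here (anywhere along y) is about 6 to 2 mm above the level of the chute floor, so a second finger of the same hand, 50 mm across, then stands in the chute behind the rack.
- rack: Loose white vial rack with eight empty wells, 44 (x) by 100 (y) by 22 (z) mm, 0.14 to 0.28 kg, in the chute before the gate, long side along it. Origin: centre of the underside. Its front end starts 12 to 45 mm before the blade's centre. It has passed when its origin is more than 56 mm past the blade's centre (chute y over 56); it meets the end stop at 80.
- slide_box: Bystander: pale slide box 35 x 85 x 34 mm, loose. Origin centre of underside. Leave alone.
- screw_tin: Bystander: round tin, 66 mm across, 27 mm high, loose. Origin centre of underside. Leave alone.
- mirror_mount: Bystander: black mirror mount 46 x 38 x 46 mm, loose. Origin centre of underside. Leave alone.

How it is judged:
On the way, in this order (a step that is already met when the one before it is completed fails the run):
1. a finger holds the gate down while the rack is still before it (value of joint gate_hinge above 0.18 rad and contact force between the fingers and gate above 0.3 N and y of rack in the frame of chute below -0.05 m), for 0.1 s.
2. the rack is over the gate, which a finger still holds down (value of joint gate_hinge above 0.18 rad and contact force between the fingers and gate above 0.3 N and y of rack in the frame of chute between -0.03 and 0.04 m), for 0.1 s.
At the end, for the whole second after the job is handed in: The rack lies flat in the chute, at rest, with its origin 56 to 85 mm past the blade (its whole length past the gate), within 6 mm of the centre line, and the gate has sprung up shut behind it (angle below 0.04 rad) (y of rack in the frame of chute between 0.056 and 0.085 m and x of rack in the frame of chute between -0.006 and 0.006 m and z of rack in the frame of chute between 0.046 and 0.053 m and angle between the y axis of rack and the y axis of chute, either way round below 0.15 rad and angle between rack's own z axis and vertical below 0.06 rad and linear speed of rack below 0.01 m/s and value of joint gate_hinge below 0.04 rad); the robot touches nothing.
It fails at once if the rack is lifted (more than 8 mm off the chute floor) or tipped (more than 0.15 rad) (z of rack in the frame of chute above 0.058 m or angle between rack's own z axis and vertical above 0.15 rad).
It fails at once if the rack is rammed into the gate, or the gate rises under it (more than 3 N between them) (contact force between rack and gate above 3 N).
It fails at once if the gate comes up (below 0.14 rad) while the rack is over it (value of joint gate_hinge below 0.14 rad and y of rack in the frame of chute between -0.044 and 0.044 m).
It fails at once if a bystander is moved by more than 20 mm (distance of any of slide_box, screw_tin, mirror_mount from where it was at the start of the episode above 0.02 m).
It also fails if it takes over 38 s, if anything falls off the work surface, if the arm or the gripper's body presses on something with over 40 N, if the wrist force passes 120 N, or if a joint passes its speed limit or range.

## Working session

There is one attempt and no reset: what is moved stays moved. The work goes in short steps, Python scripts to look and compute and a tool call to move; the robot and the scene stay as the last step left them, time stands still between calls to the robot, and variables do not carry over. Pictures are saved under pics/ and viewed, at most 10 in all, crops included, and the job is handed in when it is done.

Besides the shell and the picture viewer there is one more tool, called after "Call:" in YAML: its name, and indented under it one key for each argument. drive_tool: Moves the arm, as the interface text tells. Its arguments: {"type":"object","properties":{"motion":{"type":"array"},"fingers":{"type":"number"}},"required":["motion"]}

```bash
mkdir -p pics; cat > h.py <<'E'
import numpy as np, cv2
from bench import ctrl
from scipy.spatial.transform import Rotation as Ro
def P(c,X):
    return cv2.projectPoints(np.array(X,float).reshape(-1,3),np.array(c['rvec'],float),np.array(c['tvec'],float),np.array(c['mtx'],float),None)[0].reshape(-1,2)
def ray_z(c,uv,z):
    R=cv2.Rodrigues(np.array(c['rvec'],float))[0];t=np.array(c['tvec'],float).ravel()
    d=R.T@np.linalg.inv(np.array(c['mtx'],float))@np.array([uv[0],uv[1],1.]);o=-R.T@t
    return o+d*(z-o[2])/d[2]
E
python3 - <<'E'
from h import *
print(ctrl.read_state())
for n in ['scene','top']:
    c=ctrl.capture(n); cv2.imwrite(f'pics/{n}.png',c['pixels'][:,:,::-1])
    np.savez(n,**{k:c[k] for k in('pixels','mtx','rvec','tvec')})
    R=cv2.Rodrigues(np.array(c['rvec'],float))[0];print(n,-R.T@np.array(c['tvec']).ravel(),np.array(c['mtx'])[0])
    for t in ['chute','gate','rack','slide_box','screw_tin','mirror_mount']:
        print(t,[(np.round(b['at']),round(b['score'],2)) for b in ctrl.boxes_of(c,t)[:2]])
E
```

```text
{'time': 0.0, 'joint_pos': array([-1.38673321,  0.60013646, -0.00254394,  1.60012222,  0.00182666,
        0.9429146 , -0.07978005]), 'qvel': array([-0.00190429,  0.00186397, -0.00109348,  0.0021249 ,  0.000272  ,
       -0.00066768, -0.00058033]), 'joint_efforts': array([-5.73876605e-04, -7.76450801e+01,  1.56412158e+00, -2.58021498e+01,
        1.22600186e-02,  8.86394468e-03,  7.11814778e-06]), 'eef_pos': array([0.18681879, 0.7000278 , 0.23041151]), 'tcp_rot': array([-3.14002248e+00,  1.65527335e-04,  2.88092437e+00]), 'force': array([0.54081636, 0.08445718, 0.95470567]), 'wrist_torque': array([-0.00071544, -0.00786635, -0.02721667]), 'grip_force': 0.0, 'grip_width': 0.0854469582625109}
scene [-0.16382144 -0.81781005  0.50715183] [353.15452467   0.         255.15029561]
chute [(array([250., 206.]), 0.69)]
gate [(array([246., 195.]), 0.84)]
rack [(array([268., 194.]), 0.81)]
slide_box [(array([182., 171.]), 0.71)]
screw_tin [(array([397., 270.]), 0.95)]
mirror_mount [(array([365., 274.]), 0.82)]
top [ 0.29791993 -0.10409391  1.46923857] [421.72290522   0.         260.03584125]
chute [(array([247., 205.]), 0.64)]
gate [(array([263., 212.]), 0.64), (array([392., 190.]), 0.37)]
rack [(array([268., 196.]), 0.82)]
slide_box [(array([144., 206.]), 0.65)]
screw_tin [(array([391., 194.]), 0.75)]
mirror_mount [(array([382., 214.]), 0.53)]
```

```bash
python3 - <<'E'
import cv2,numpy as np
a=cv2.imread('pics/top.png')[140:270,100:440];b=cv2.imread('pics/scene.png')[110:330,130:430]
cv2.imwrite('pics/a.png',np.vstack([cv2.resize(a,(780,298),interpolation=cv2.INTER_CUBIC),cv2.resize(b[:115],(780,299),interpolation=cv2.INTER_CUBIC)]))
E
```

```text
(no output)
```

View pics/a.png

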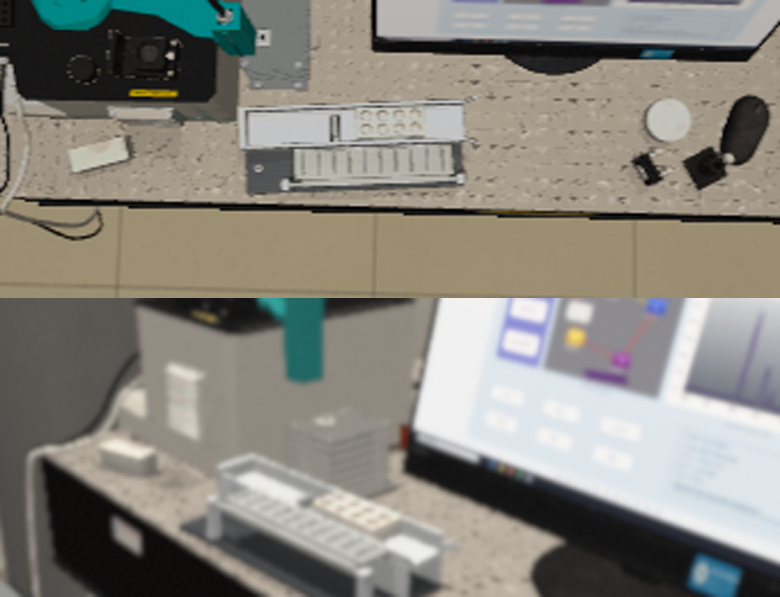

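View pics/top.png

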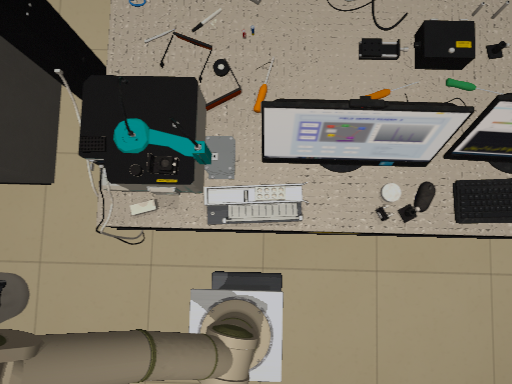

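```bash
python3 - <<'E'
from h import *
c=dict(np.load('top.npz'));s=dict(np.load('scene.npz'))
print('base px',P(c,[[0,0,0],[.187,.7,.231]]))
k=340/780
f=lambda x,y:(100+x*k,140+y*k)
for n,uv,z in [('blade',f(336,127),.063),('wallL',f(240,107),.07),('wallR',f(465,100),.07),('rackL',f(358,124),.072),('rackR',f(424,119),.072),('lugR',f(461,179),.062),('lugL',f(285,184),.062),('box corner near',(205,190),.2),('box corner nearlow',(107,190),.2),('teal',(208,160),.25),('monL',(263,165),.1),('slidebox',(144,206),.03),('deskedge',(236,228),0)]:
    print(n,ray_z(c,uv,z).round(3))
E
```

```text
base px [[234.79189586 335.15433856]
 [ -7.70439028 278.76831134]]
blade [ 0.471 -0.029  0.063]
wallL [0.497 0.112 0.07 ]
wallR [ 0.514 -0.217  0.07 ]
rackL [ 0.475 -0.062  0.072]
rackR [ 0.485 -0.157  0.072]
lugR [ 0.399 -0.213  0.062]
lugL [0.386 0.043 0.062]
box corner near [0.468 0.09  0.2  ]
box corner nearlow [0.461 0.39  0.2  ]
teal [0.55  0.077 0.25 ]
monL [ 0.569 -0.083  0.1  ]
slidebox [0.43  0.325 0.03 ]
deskedge [0.364 0.007 0.   ]
```

```bash
python3 - <<'E'
from h import *
W=np.array([[.187,.70],[.295,.35],[.41,.17],[.43,-.08]])*1000
L=np.r_[0,np.cumsum(np.linalg.norm(np.diff(W,axis=0),axis=1))];n=19
R=Ro.from_euler('xyz',ctrl.read_state()['tcp_rot']).as_matrix()
for i in range(1,n+1):
    s=L[-1]*i/n;p=np.array([np.interp(s,L,W[:,0]),np.interp(s,L,W[:,1]),0])-[187,700,0]
    d=R.T@p; print('{"x":%d,"y":%d,"z":0,"wz":%.0f},'%(round(d[0]),round(d[1]),72*i/n),end='')
E
```

```text
{"x":-23,"y":-37,"z":0,"wz":4},{"x":-46,"y":-74,"z":0,"wz":8},{"x":-70,"y":-111,"z":0,"wz":11},{"x":-93,"y":-148,"z":0,"wz":15},{"x":-116,"y":-185,"z":0,"wz":19},{"x":-139,"y":-222,"z":0,"wz":23},{"x":-163,"y":-259,"z":0,"wz":27},{"x":-186,"y":-296,"z":0,"wz":30},{"x":-215,"y":-329,"z":0,"wz":34},{"x":-247,"y":-358,"z":0,"wz":38},{"x":-279,"y":-388,"z":0,"wz":42},{"x":-311,"y":-417,"z":0,"wz":45},{"x":-344,"y":-447,"z":0,"wz":49},{"x":-363,"y":-485,"z":0,"wz":53},{"x":-377,"y":-526,"z":0,"wz":57},{"x":-392,"y":-567,"z":0,"wz":61},{"x":-407,"y":-609,"z":0,"wz":64},{"x":-421,"y":-650,"z":0,"wz":68},{"x":-436,"y":-691,"z":0,"wz":72},
```

Careful with the scale: shifts go in shares of 750 mm and turns go in shares of 2 rad. That gives: -691 mm / 750 = -0.9213, -650 mm / 750 = -0.8667, 72 degrees / 114.5916 = 0.6283.

Call:
drive_tool:
  motion:
    - {"x": -0.0307, "y": -0.0493, "z": 0, "wz": 0.0349}
    - {"x": -0.0613, "y": -0.0987, "z": 0, "wz": 0.0698}
    - {"x": -0.0933, "y": -0.148, "z": 0, "wz": 0.096}
    - {"x": -0.124, "y": -0.1973, "z": 0, "wz": 0.1309}
    - {"x": -0.1547, "y": -0.2467, "z": 0, "wz": 0.1658}
    - {"x": -0.1853, "y": -0.296, "z": 0, "wz": 0.2007}
    - {"x": -0.2173, "y": -0.3453, "z": 0, "wz": 0.2356}
    - {"x": -0.248, "y": -0.3947, "z": 0, "wz": 0.2618}
    - {"x": -0.2867, "y": -0.4387, "z": 0, "wz": 0.2967}
    - {"x": -0.3293, "y": -0.4773, "z": 0, "wz": 0.3316}
    - {"x": -0.372, "y": -0.5173, "z": 0, "wz": 0.3665}
    - {"x": -0.4147, "y": -0.556, "z": 0, "wz": 0.3927}
    - {"x": -0.4587, "y": -0.596, "z": 0, "wz": 0.4276}
    - {"x": -0.484, "y": -0.6467, "z": 0, "wz": 0.4625}
    - {"x": -0.5027, "y": -0.7013, "z": 0, "wz": 0.4974}
    - {"x": -0.5227, "y": -0.756, "z": 0, "wz": 0.5323}
    - {"x": -0.5427, "y": -0.812, "z": 0, "wz": 0.5585}
    - {"x": -0.5613, "y": -0.8667, "z": 0, "wz": 0.5934}
    - {"x": -0.5813, "y": -0.9213, "z": 0, "wz": 0.6283}
    - {"x": -0.5813, "y": -0.9213, "z": 0, "wz": 0.6283}
  fingers: -0.17

```text
$.motion[0]: bad value
```

```bash
python3 - <<'E'
from h import *
s=ctrl.read_state();print({k:np.round(s[k],4) for k in('time','eef_pos','tcp_rot','force','grip_width','joint_pos')})
c=ctrl.capture('wrist'); np.savez('w1',**{k:c[k] for k in('pixels','mtx','rvec','tvec')})
R=cv2.Rodrigues(np.array(c['rvec'],float))[0];print(-R.T@np.array(c['tvec']).ravel(),R,np.array(c['mtx'])[0])
cv2.imwrite('pics/w1.png',cv2.resize(c['pixels'][:,:,::-1],(800,600)))
for t in ['chute','gate','rack']:
        print(t,[(np.round(b['at']),round(b['score'],2)) for b in ctrl.boxes_of(c,t)[:2]])
E
```

```text
{'time': np.float64(0.7), 'eef_pos': array([0.187 , 0.7005, 0.2313]), 'tcp_rot': array([3.1416e+00, 1.0000e-04, 2.8808e+00]), 'force': array([-0.6358,  0.7224,  1.0196]), 'grip_width': np.float64(0.0852), 'joint_pos': array([-1.3867,  0.5992, -0.0025,  1.5994,  0.0018,  0.9429, -0.0798])}
[0.1189329  0.71849621 0.37278434] [[ 2.58384567e-01  9.66041868e-01 -7.23756953e-04]
 [ 9.26878461e-01 -2.47698341e-01  2.82031647e-01]
 [ 2.72275106e-01 -7.35434599e-02 -9.59404829e-01]] [286.37835959   0.         253.65016578]
chute []
gate []
rack []
```

View pics/w1.png

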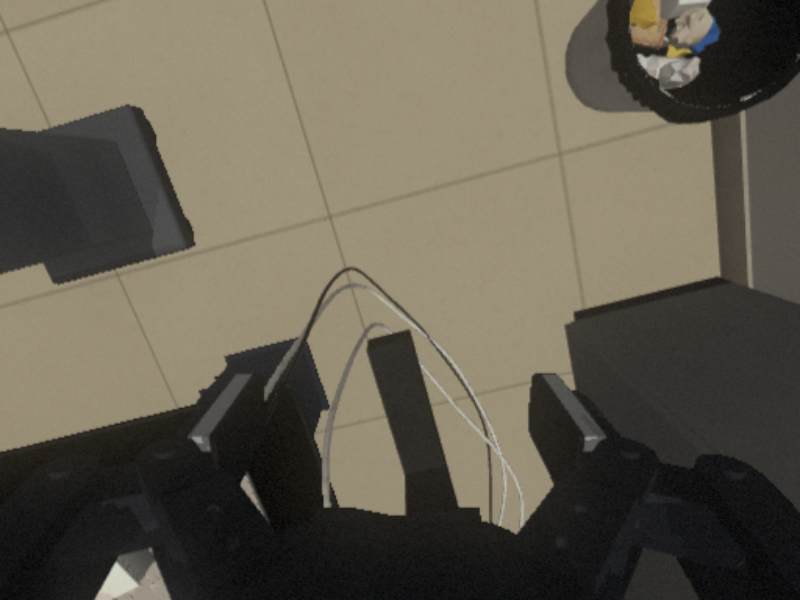

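The wrist picture shows floor only, since the arm has not moved: the call was refused because rows need all the keys.

Scaled: -691 mm / 750 = -0.9213, -650 mm / 750 = -0.8667, 72 degrees / 114.5916 = 0.6283.

Call:
drive_tool:
  motion:
    - {"x": -0.0307, "y": -0.0493, "z": 0, "wx": 0, "wy": 0, "wz": 0.0349}
    - {"x": -0.0613, "y": -0.0987, "z": 0, "wx": 0, "wy": 0, "wz": 0.0698}
    - {"x": -0.0933, "y": -0.148, "z": 0, "wx": 0, "wy": 0, "wz": 0.096}
    - {"x": -0.124, "y": -0.1973, "z": 0, "wx": 0, "wy": 0, "wz": 0.1309}
    - {"x": -0.1547, "y": -0.2467, "z": 0, "wx": 0, "wy": 0, "wz": 0.1658}
    - {"x": -0.1853, "y": -0.296, "z": 0, "wx": 0, "wy": 0, "wz": 0.2007}
    - {"x": -0.2173, "y": -0.3453, "z": 0, "wx": 0, "wy": 0, "wz": 0.2356}
    - {"x": -0.248, "y": -0.3947, "z": 0, "wx": 0, "wy": 0, "wz": 0.2618}
    - {"x": -0.2867, "y": -0.4387, "z": 0, "wx": 0, "wy": 0, "wz": 0.2967}
    - {"x": -0.3293, "y": -0.4773, "z": 0, "wx": 0, "wy": 0, "wz": 0.3316}
    - {"x": -0.372, "y": -0.5173, "z": 0, "wx": 0, "wy": 0, "wz": 0.3665}
    - {"x": -0.4147, "y": -0.556, "z": 0, "wx": 0, "wy": 0, "wz": 0.3927}
    - {"x": -0.4587, "y": -0.596, "z": 0, "wx": 0, "wy": 0, "wz": 0.4276}
    - {"x": -0.484, "y": -0.6467, "z": 0, "wx": 0, "wy": 0, "wz": 0.4625}
    - {"x": -0.5027, "y": -0.7013, "z": 0, "wx": 0, "wy": 0, "wz": 0.4974}
    - {"x": -0.5227, "y": -0.756, "z": 0, "wx": 0, "wy": 0, "wz": 0.5323}
    - {"x": -0.5427, "y": -0.812, "z": 0, "wx": 0, "wy": 0, "wz": 0.5585}
    - {"x": -0.5613, "y": -0.8667, "z": 0, "wx": 0, "wy": 0, "wz": 0.5934}
    - {"x": -0.5813, "y": -0.9213, "z": 0, "wx": 0, "wy": 0, "wz": 0.6283}
    - {"x": -0.5813, "y": -0.9213, "z": 0, "wx": 0, "wy": 0, "wz": 0.6283}
  fingers: -0.17

```text
time: 2.9
eef_pos: [0.4304, -0.0848, 0.2319]
tcp_rot: [3.139, 0.002, 1.615]
force: [0.7, 1.0, 1.0]
grip_width: 0.035
grip_force: 0.0
```

```bash
cat > look.py <<'E'
from h import *
import sys
n=sys.argv[1]
s=ctrl.read_state();print({k:np.round(s[k],4) for k in('time','eef_pos','tcp_rot','force','grip_width')})
c=ctrl.capture('wrist'); np.savez(n,**{k:c[k] for k in('pixels','mtx','rvec','tvec')})
cv2.imwrite(f'pics/{n}.png',cv2.resize(c['pixels'][:,:,::-1],(800,600),interpolation=cv2.INTER_CUBIC))
for t in ['chute','gate','rack']:
        print(t,[(np.round(b['at']),round(b['score'],2)) for b in ctrl.boxes_of(c,t)[:2]])
E
python3 look.py w2
```

```text
{'time': np.float64(2.9), 'eef_pos': array([ 0.4304, -0.0848,  0.2319]), 'tcp_rot': array([3.1395e+00, 1.9000e-03, 1.6145e+00]), 'force': array([0.702 , 1.0389, 1.0291]), 'grip_width': np.float64(0.035)}
chute [(array([262., 104.]), 0.68)]
gate [(array([242., 152.]), 0.76)]
rack [(array([294., 190.]), 0.91)]
```

View pics/w2.png

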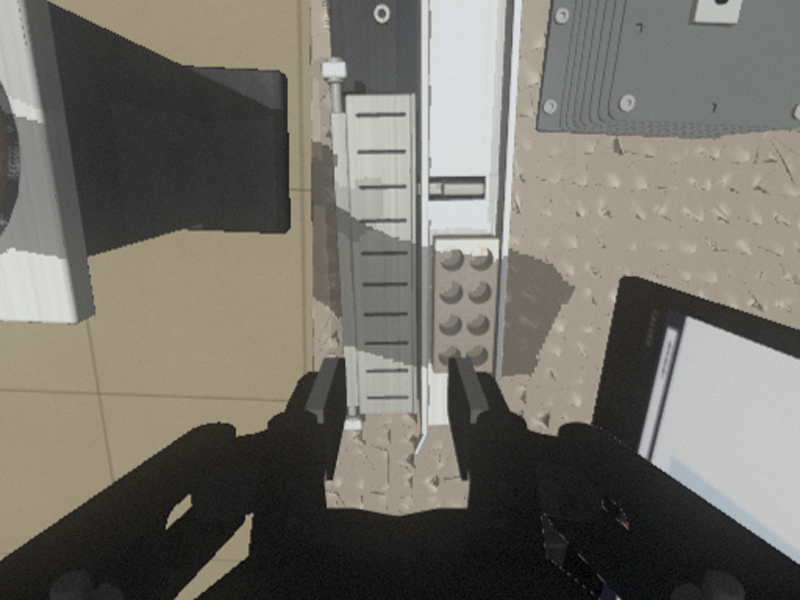

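```bash
cat > fit.py <<'E'
from h import *
from scipy.optimize import least_squares
c=dict(np.load('w2.npz'));q=512/800
obj=np.array([[-79,60,65],[-34,60,65],[-79,-170,65],[-34,-170,65],[0,8,50],[0,-8,50],[-85,75,62],[13,0,63]])/1000
px=np.array([[346,94],[411,92],[361,414],[413,413],[460,177],[460,199],[334,68],[484,188]])*q
m=np.ones((8,2));m[4:6,0]=0;m[7,1]=0;m[6]=.3
def w(p,o):
    cs,sn=np.cos(p[2]),np.sin(p[2]);o=np.atleast_2d(o)
    return np.c_[p[0]+cs*o[:,0]-sn*o[:,1],p[1]+sn*o[:,0]+cs*o[:,1],o[:,2]+(p[3] if len(p)>3 else 0)]
for p0 in([.47,-.03,.05],[.47,-.03,.05,0]):
    r=least_squares(lambda p:((P(c,w(p,obj))-px)*m).ravel(),p0)
    print(r.x.round(4),((P(c,w(r.x,obj))-px)).round(1).tolist())
    p=r.x
    iw=lambda X:np.array([[np.cos(p[2]),np.sin(p[2])],[-np.sin(p[2]),np.cos(p[2])]])@(X[:2]-p[:2])
    dz=p[3] if len(p)>3 else 0
    for uv in([433,236],[499,236],[499,373]): print('rack',(iw(ray_z(c,np.array(uv)*q,.072+dz))*1000).round(1))
    s=ctrl.read_state();print('tcp in chute',(iw(s['eef_pos'])*1000).round(1),'yaw err deg',np.degrees(s['tcp_rot'][2]-np.pi/2-p[2]).round(2))
E
python3 fit.py
```

```text
[ 0.4756 -0.0259  0.0603] [[-2.0, -0.4], [2.0, 0.0], [-1.9, 0.7], [1.8, 0.7], [1.6, -0.7], [1.2, 0.2], [-0.8, 0.2], [0.1, 0.1]]
rack [-22.1 -30.3]
rack [ 22.5 -31.1]
rack [  27.3 -132.6]
tcp in chute [-48.7 -49.9] yaw err deg -0.31
[ 0.4757 -0.0261  0.0602 -0.0026] [[-1.6, 0.2], [1.9, 0.6], [-1.7, -0.3], [1.7, -0.3], [1.3, -0.6], [0.9, 0.2], [-0.4, 0.9], [-0.3, 0.2]]
rack [-21.9 -30.5]
rack [ 23.  -31.3]
rack [  27.9 -133.7]
tcp in chute [-48.7 -49.7] yaw err deg -0.3
```

The wrist view shows the pedal with corners at (346,94), (411,92), (361,414) and (413,413), the blade in its slot near (464,188), and the rack's front edge at row 236. The fit puts the chute at (0.476, -0.026), yaw 0.060, with the rack's origin at about y -81. Next I move behind the rack and descend.

Scaled: 145 mm / 750 = 0.1933, 130 mm / 750 = 0.1733, -0.3 degrees / 114.5916 = -0.0026.

Call:
drive_tool:
  motion:
    - {"x": -0.0467, "y": 0.0107, "z": 0, "wx": 0, "wy": 0, "wz": -0.0026}
    - {"x": -0.0933, "y": 0.0213, "z": 0, "wx": 0, "wy": 0, "wz": -0.0026}
    - {"x": -0.1333, "y": 0.032, "z": 0, "wx": 0, "wy": 0, "wz": -0.0026}
    - {"x": -0.1333, "y": 0.032, "z": 0.04, "wx": 0, "wy": 0, "wz": -0.0026}
    - {"x": -0.1333, "y": 0.032, "z": 0.0867, "wx": 0, "wy": 0, "wz": -0.0026}
    - {"x": -0.1333, "y": 0.032, "z": 0.1333, "wx": 0, "wy": 0, "wz": -0.0026}
    - {"x": -0.1333, "y": 0.032, "z": 0.1733, "wx": 0, "wy": 0, "wz": -0.0026}
    - {"x": -0.1333, "y": 0.032, "z": 0.1933, "wx": 0, "wy": 0, "wz": -0.0026}
    - {"x": -0.1333, "y": 0.032, "z": 0.1933, "wx": 0, "wy": 0, "wz": -0.0026}
    - {"x": -0.1333, "y": 0.032, "z": 0.1933, "wx": 0, "wy": 0, "wz": -0.0026}

```text
time: 4.1
eef_pos: [0.4596, -0.1772, 0.0865]
tcp_rot: [-3.141, -0.001, 1.631]
force: [-0.2, -0.0, -0.2]
grip_width: 0.0354
grip_force: 0.0
```

```bash
python3 look.py w3; python3 fit.py | grep tcp
```

```text
{'time': np.float64(4.1), 'eef_pos': array([ 0.4596, -0.1772,  0.0865]), 'tcp_rot': array([-3.1412e+00, -5.0000e-04,  1.6312e+00]), 'force': array([-0.2298, -0.0239, -0.2068]), 'grip_width': np.float64(0.0354)}
chute [(array([215., 132.]), 0.86)]
gate [(array([189., 117.]), 0.63)]
rack [(array([298.,  99.]), 0.95)]
tcp in chute [ -24.7 -150.7] yaw err deg -0.05
tcp in chute [ -24.8 -150.6] yaw err deg -0.05
```

View pics/w3.png

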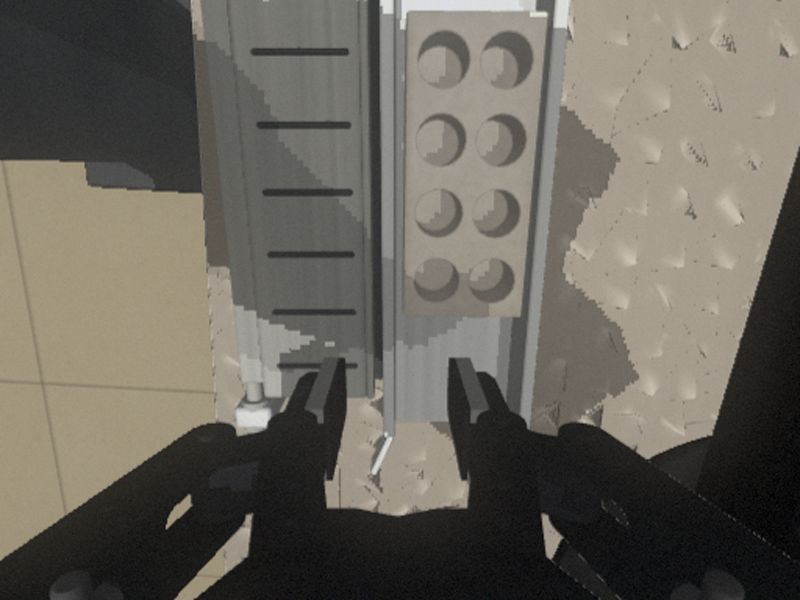

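The left finger is over the pedal at (330,380) and the right one is in the chute at (465,390), behind the rack's rear edge at row 315. I lower the hand.

Scaled: 19 mm / 750 = 0.0253, 14 mm / 750 = 0.0187.

Call:
drive_tool:
  motion:
    - {"x": 0, "y": 0, "z": 0.0093, "wx": 0, "wy": 0, "wz": 0}
    - {"x": 0, "y": 0, "z": 0.0187, "wx": 0, "wy": 0, "wz": 0}
    - {"x": 0, "y": 0, "z": 0.0253, "wx": 0, "wy": 0, "wz": 0}
    - {"x": 0, "y": 0, "z": 0.0253, "wx": 0, "wy": 0, "wz": 0}
    - {"x": 0, "y": 0, "z": 0.0253, "wx": 0, "wy": 0, "wz": 0}

```text
time: 4.8
eef_pos: [0.4591, -0.1782, 0.067]
tcp_rot: [-3.141, -0.0, 1.629]
force: [-0.0, -0.1, 0.7]
grip_width: 0.0352
grip_force: 0.0
```

Scaled: 4 mm / 750 = 0.0053, 2 mm / 750 = 0.0027.

Call:
drive_tool:
  motion:
    - {"x": 0, "y": 0, "z": 0.0027, "wx": 0, "wy": 0, "wz": 0}
    - {"x": 0, "y": 0, "z": 0.0053, "wx": 0, "wy": 0, "wz": 0}
    - {"x": 0, "y": 0, "z": 0.0053, "wx": 0, "wy": 0, "wz": 0}
    - {"x": 0, "y": 0, "z": 0.0053, "wx": 0, "wy": 0, "wz": 0}

```text
time: 5.2
eef_pos: [0.4596, -0.1782, 0.0634]
tcp_rot: [3.141, 0.0, 1.629]
force: [0.8, -0.2, 3.9]
grip_width: 0.0356
grip_force: 1.4
```

Scaled: 2 mm / 750 = 0.0027.

Call:
drive_tool:
  motion:
    - {"x": 0, "y": 0, "z": 0.0027, "wx": 0, "wy": 0, "wz": 0}
    - {"x": 0, "y": 0, "z": 0.0027, "wx": 0, "wy": 0, "wz": 0}
    - {"x": 0, "y": 0, "z": 0.0027, "wx": 0, "wy": 0, "wz": 0}

```text
time: 5.5
eef_pos: [0.4598, -0.1782, 0.0614]
tcp_rot: [3.141, 0.0, 1.63]
force: [2.4, 0.1, 4.4]
grip_width: 0.0357
grip_force: 1.9
```

Scaled: 4 mm / 750 = 0.0053, 2 mm / 750 = 0.0027.

Call:
drive_tool:
  motion:
    - {"x": 0, "y": 0, "z": 0.0027, "wx": 0, "wy": 0, "wz": 0}
    - {"x": 0, "y": 0, "z": 0.0053, "wx": 0, "wy": 0, "wz": 0}
    - {"x": 0, "y": 0, "z": 0.0053, "wx": 0, "wy": 0, "wz": 0}
    - {"x": 0, "y": 0, "z": 0.0053, "wx": 0, "wy": 0, "wz": 0}

```text
time: 5.9
eef_pos: [0.4601, -0.1783, 0.0574]
tcp_rot: [3.14, 0.0, 1.63]
force: [5.7, 0.4, 4.4]
grip_width: 0.0355
grip_force: 2.8
```

Scaled: 2 mm / 750 = 0.0027.

Call:
drive_tool:
  motion:
    - {"x": 0, "y": 0, "z": 0.0027, "wx": 0, "wy": 0, "wz": 0}
    - {"x": 0, "y": 0, "z": 0.0027, "wx": 0, "wy": 0, "wz": 0}
    - {"x": 0, "y": 0, "z": 0.0027, "wx": 0, "wy": 0, "wz": 0}

```text
time: 6.2
eef_pos: [0.4602, -0.1782, 0.0554]
tcp_rot: [3.14, 0.0, 1.63]
force: [5.8, 0.8, 6.0]
grip_width: 0.0354
grip_force: 3.1
```

```bash
python3 look.py w4; python3 fit.py | grep tcp
```

```text
{'time': np.float64(6.2), 'eef_pos': array([ 0.4602, -0.1782,  0.0554]), 'tcp_rot': array([3.1403e+00, 4.0000e-04, 1.6297e+00]), 'force': array([5.824 , 0.7785, 5.9577]), 'grip_width': np.float64(0.0354)}
chute [(array([206., 137.]), 0.61)]
gate [(array([175., 120.]), 0.97)]
rack [(array([307., 106.]), 0.61)]
tcp in chute [ -24.6 -151.1] yaw err deg -0.08
tcp in chute [ -24.6 -150.9] yaw err deg -0.08
```

View pics/w4.png

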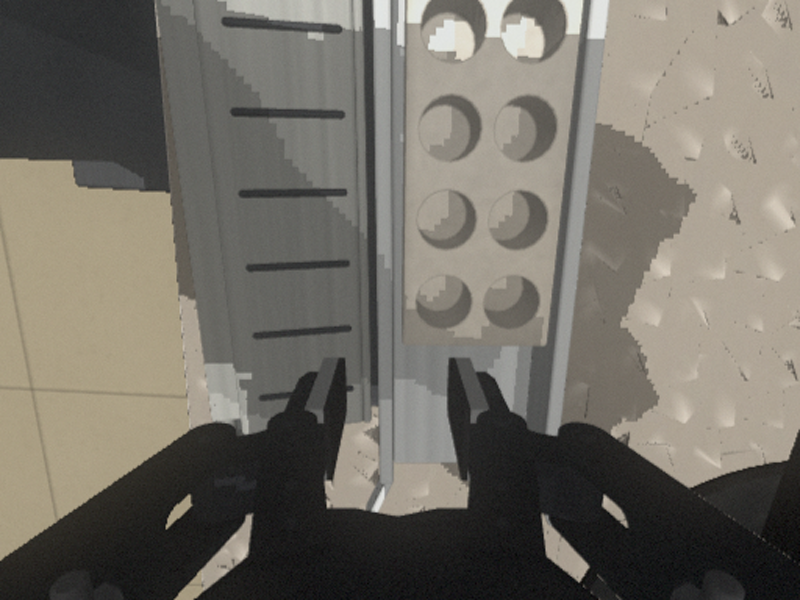

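```bash
cat > hinge.py <<'E'
from h import *
from scipy.optimize import least_squares
q=512/800
a=dict(np.load('w3.npz'));b=dict(np.load('w4.npz'));p=[.4756,-.026,.0602]
cs,sn=np.cos(p[2]),np.sin(p[2])
A=np.array([[350,125],[352,192],[354,254],[356,312],[258,126],[263,192],[268,255],[273,313]])*q
B=np.array([[344,114],[347,192],[349,263],[351,328],[231,113],[240,194],[247,268],[254,334]])*q
L=[]
for u in A:
    X=ray_z(a,u,.065);d=X[:2]-p[:2];L.append([cs*d[0]+sn*d[1],-sn*d[0]+cs*d[1],.065])
L=np.array(L);print((L*1000).round(1).tolist())
def W(v):
    t=v[0];x=L[:,0]+.085;z=L[:,2]-.056
    X=-.085+x*np.cos(t)+z*np.sin(t);Z=.056-x*np.sin(t)+z*np.cos(t);Y=L[:,1]
    return np.c_[p[0]+cs*X-sn*Y+v[1],p[1]+sn*X+cs*Y+v[2],Z]
r=least_squares(lambda v:np.r_[(P(b,W(v))-B).ravel(),v[1:]*300],[.2,0,0]);print(r.x,r.fun.round(1))
E
python3 hinge.py
```

```text
[[-39.7, -65.1, 65.0], [-39.6, -87.4, 65.0], [-39.5, -109.6, 65.0], [-39.4, -132.1, 65.0], [-71.1, -65.4, 65.0], [-71.2, -87.4, 65.0], [-71.3, -110.0, 65.0], [-71.2, -132.5, 65.0]]
[2.24577638e-01 2.32101330e-05 1.39888775e-04] [-0.1  0.2 -0.3 -0.3  0.1 -0.5  0.5 -0.3  0.7 -0.1 -0.4 -0.6 -0.2  0.2
 -0.2  1.6  0.   0. ]
```

Hinge is about 0.225, so I press 2 mm deeper and start pushing.

Scaled: 20 mm / 750 = 0.0267, 16 mm / 750 = 0.0213.

Call:
drive_tool:
  motion:
    - {"x": 0, "y": 0, "z": 0.0013, "wx": 0, "wy": 0, "wz": 0}
    - {"x": 0, "y": 0, "z": 0.0027, "wx": 0, "wy": 0, "wz": 0}
    - {"x": 0, "y": 0, "z": 0.0027, "wx": 0, "wy": 0, "wz": 0}
    - {"x": 0, "y": 0, "z": 0.0027, "wx": 0, "wy": 0, "wz": 0}
    - {"x": 0.004, "y": 0, "z": 0.0027, "wx": 0, "wy": 0, "wz": 0}
    - {"x": 0.008, "y": 0, "z": 0.0027, "wx": 0, "wy": 0, "wz": 0}
    - {"x": 0.012, "y": 0, "z": 0.0027, "wx": 0, "wy": 0, "wz": 0}
    - {"x": 0.016, "y": 0, "z": 0.0027, "wx": 0, "wy": 0, "wz": 0}
    - {"x": 0.0213, "y": 0, "z": 0.0027, "wx": 0, "wy": 0, "wz": 0}
    - {"x": 0.0267, "y": 0, "z": 0.0027, "wx": 0, "wy": 0, "wz": 0}
    - {"x": 0.0267, "y": 0, "z": 0.0027, "wx": 0, "wy": 0, "wz": 0}

```text
time: 7.5
eef_pos: [0.458, -0.1591, 0.0535]
tcp_rot: [3.141, 0.002, 1.629]
force: [2.3, -3.2, 6.5]
grip_width: 0.0355
grip_force: 3.2
```

```bash
python3 look.py w5; python3 fit.py | grep tcp
```

```text
{'time': np.float64(7.5), 'eef_pos': array([ 0.458 , -0.1591,  0.0535]), 'tcp_rot': array([3.1412e+00, 1.5000e-03, 1.6285e+00]), 'force': array([ 2.2664, -3.1735,  6.507 ]), 'grip_width': np.float64(0.0355)}
chute [(array([205., 140.]), 0.85)]
gate [(array([175., 123.]), 0.93)]
rack [(array([314., 114.]), 0.81)]
tcp in chute [ -25.5 -131.9] yaw err deg -0.14
tcp in chute [ -25.6 -131.7] yaw err deg -0.14
```

View pics/w5.png

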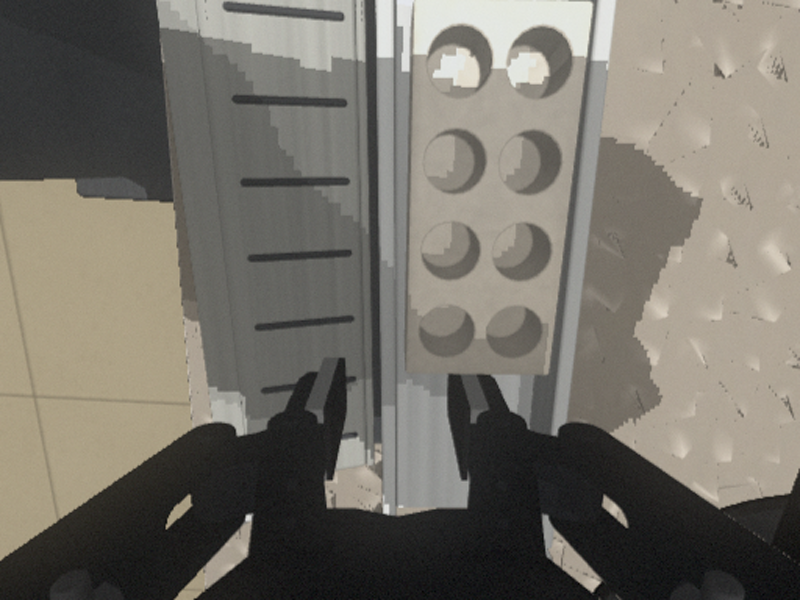

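```bash
sed -e "s/w4.npz/w5.npz/" -e "s/^B=.*/B=np.array([[346,102],[349,181],[352,254],[353,319],[234,98],[243,182],[250,258],[257,327]])*q/" -e "s/^def W/L[:,1]+=.0224\ndef W/" hinge.py > h5.py; cat >> h5.py <<'E'
for u in([410,373],[548,373]):
    X=ray_z(b,np.array(u)*q,.072);d=X[:2]-p[:2];print('rear',cs*d[0]+sn*d[1],-sn*d[0]+cs*d[1])
E
python3 h5.py
```

```text
[[-39.7, -65.1, 65.0], [-39.6, -87.4, 65.0], [-39.5, -109.6, 65.0], [-39.4, -132.1, 65.0], [-71.1, -65.4, 65.0], [-71.2, -87.4, 65.0], [-71.3, -110.0, 65.0], [-71.2, -132.5, 65.0]]
[2.74833178e-01 2.40132059e-04 2.94735601e-04] [ 0.6  0.2  0.3 -0.3  0.1 -1.3  1.1 -0.7  0.1  1.  -0.9 -0.2 -0.7  0.4
 -0.6  0.8  0.1  0.1]
rear -0.02027160385831867 -0.12023740422584585
rear 0.021294324200773075 -0.12037348728116874
```

Hinge is about 0.275 and the rack's rear edge at y -120 is touching the finger. I push it through.

Scaled: 70 mm / 750 = 0.0933, 66 mm / 750 = 0.088.

Call:
drive_tool:
  motion:
    - {"x": 0.0053, "y": 0, "z": 0, "wx": 0, "wy": 0, "wz": 0}
    - {"x": 0.0133, "y": 0, "z": 0, "wx": 0, "wy": 0, "wz": 0}
    - {"x": 0.0227, "y": 0, "z": 0, "wx": 0, "wy": 0, "wz": 0}
    - {"x": 0.032, "y": 0, "z": 0, "wx": 0, "wy": 0, "wz": 0}
    - {"x": 0.0413, "y": 0, "z": 0, "wx": 0, "wy": 0, "wz": 0}
    - {"x": 0.0507, "y": 0, "z": 0, "wx": 0, "wy": 0, "wz": 0}
    - {"x": 0.06, "y": 0, "z": 0, "wx": 0, "wy": 0, "wz": 0}
    - {"x": 0.0693, "y": 0, "z": 0, "wx": 0, "wy": 0, "wz": 0}
    - {"x": 0.0787, "y": 0, "z": 0, "wx": 0, "wy": 0, "wz": 0}
    - {"x": 0.088, "y": 0, "z": 0, "wx": 0, "wy": 0, "wz": 0}
    - {"x": 0.0933, "y": 0, "z": 0, "wx": 0, "wy": 0, "wz": 0}
    - {"x": 0.0933, "y": 0, "z": 0, "wx": 0, "wy": 0, "wz": 0}

```text
time: 8.9
eef_pos: [0.4539, -0.089, 0.0534]
tcp_rot: [3.141, 0.001, 1.629]
force: [2.9, -2.5, 5.9]
grip_width: 0.0353
grip_force: 3.2
```

```bash
python3 look.py w6; python3 fit.py | grep tcp
```

```text
{'time': np.float64(8.9), 'eef_pos': array([ 0.4539, -0.089 ,  0.0534]), 'tcp_rot': array([3.1414e+00, 1.3000e-03, 1.6288e+00]), 'force': array([ 2.942 , -2.4746,  5.8961]), 'grip_width': np.float64(0.0353)}
chute [(array([209., 142.]), 0.65)]
gate [(array([177., 128.]), 0.89)]
rack [(array([313., 113.]), 0.59)]
tcp in chute [-25.5 -61.7] yaw err deg -0.14
tcp in chute [-25.6 -61.5] yaw err deg -0.14
```

View pics/w6.png

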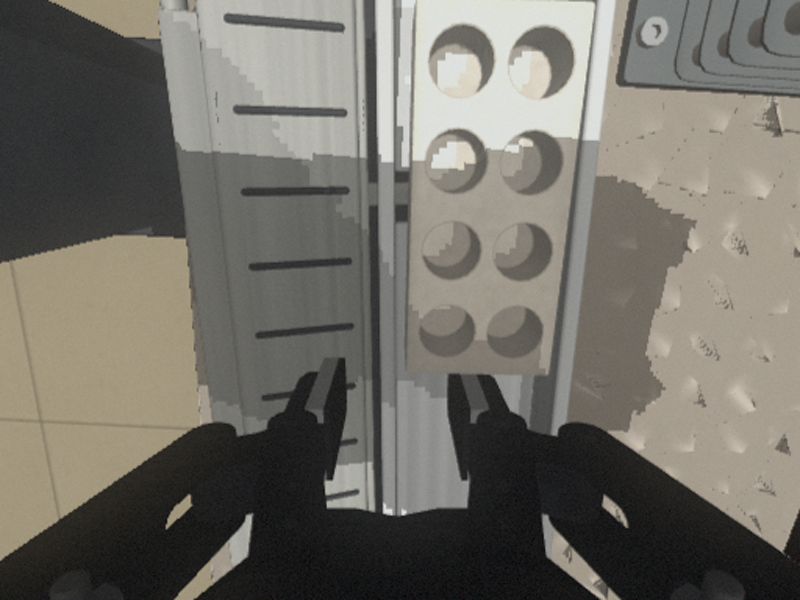

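The rack, with its rear edge at row 373, is over the gate and flush with the finger, with the slot at about (395,190). I finish the push.

Scaled: 70 mm / 750 = 0.0933, 66 mm / 750 = 0.088.

Call:
drive_tool:
  motion:
    - {"x": 0.0053, "y": 0, "z": 0, "wx": 0, "wy": 0, "wz": 0}
    - {"x": 0.0133, "y": 0, "z": 0, "wx": 0, "wy": 0, "wz": 0}
    - {"x": 0.0227, "y": 0, "z": 0, "wx": 0, "wy": 0, "wz": 0}
    - {"x": 0.032, "y": 0, "z": 0, "wx": 0, "wy": 0, "wz": 0}
    - {"x": 0.0413, "y": 0, "z": 0, "wx": 0, "wy": 0, "wz": 0}
    - {"x": 0.0507, "y": 0, "z": 0, "wx": 0, "wy": 0, "wz": 0}
    - {"x": 0.06, "y": 0, "z": 0, "wx": 0, "wy": 0, "wz": 0}
    - {"x": 0.0693, "y": 0, "z": 0, "wx": 0, "wy": 0, "wz": 0}
    - {"x": 0.0787, "y": 0, "z": 0, "wx": 0, "wy": 0, "wz": 0}
    - {"x": 0.088, "y": 0, "z": 0, "wx": 0, "wy": 0, "wz": 0}
    - {"x": 0.0933, "y": 0, "z": 0, "wx": 0, "wy": 0, "wz": 0}
    - {"x": 0.0933, "y": 0, "z": 0, "wx": 0, "wy": 0, "wz": 0}

```text
time: 10.3
eef_pos: [0.4497, -0.0192, 0.0534]
tcp_rot: [-3.142, 0.001, 1.629]
force: [1.1, -2.0, 5.1]
grip_width: 0.0355
grip_force: 3.1
```

```bash
python3 look.py w7; python3 fit.py | grep tcp
```

```text
{'time': np.float64(10.3), 'eef_pos': array([ 0.4497, -0.0192,  0.0534]), 'tcp_rot': array([-3.1416e+00,  1.3000e-03,  1.6287e+00]), 'force': array([ 1.111 , -2.0219,  5.0926]), 'grip_width': np.float64(0.0355)}
chute [(array([216., 155.]), 0.8)]
gate [(array([183., 208.]), 0.9)]
rack []
tcp in chute [-25.5   8.3] yaw err deg -0.14
tcp in chute [-25.5   8.4] yaw err deg -0.14
```

View pics/w7.png

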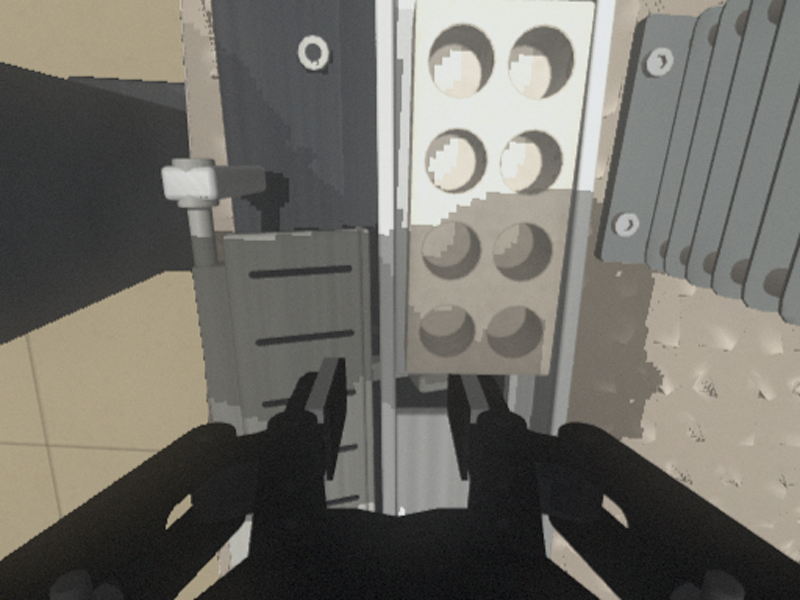

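The rack's rear edge at row 373 is past the slot at (430,385), so the rack is at about y 70. I back off along the pedal, then raise the hand.

Scaled: -160 mm / 750 = -0.2133, -140 mm / 750 = -0.1867.

Call:
drive_tool:
  motion:
    - {"x": -0.008, "y": 0, "z": 0, "wx": 0, "wy": 0, "wz": 0}
    - {"x": -0.0213, "y": 0, "z": 0, "wx": 0, "wy": 0, "wz": 0}
    - {"x": -0.0347, "y": 0, "z": 0, "wx": 0, "wy": 0, "wz": 0}
    - {"x": -0.048, "y": 0, "z": 0, "wx": 0, "wy": 0, "wz": 0}
    - {"x": -0.048, "y": 0, "z": -0.004, "wx": 0, "wy": 0, "wz": 0}
    - {"x": -0.048, "y": 0, "z": -0.008, "wx": 0, "wy": 0, "wz": 0}
    - {"x": -0.048, "y": 0, "z": -0.012, "wx": 0, "wy": 0, "wz": 0}
    - {"x": -0.048, "y": 0, "z": -0.016, "wx": 0, "wy": 0, "wz": 0}
    - {"x": -0.048, "y": 0, "z": -0.0213, "wx": 0, "wy": 0, "wz": 0}
    - {"x": -0.048, "y": 0, "z": -0.04, "wx": 0, "wy": 0, "wz": 0}
    - {"x": -0.048, "y": 0, "z": -0.08, "wx": 0, "wy": 0, "wz": 0}
    - {"x": -0.048, "y": 0, "z": -0.1333, "wx": 0, "wy": 0, "wz": 0}
    - {"x": -0.048, "y": 0, "z": -0.1867, "wx": 0, "wy": 0, "wz": 0}
    - {"x": -0.048, "y": 0, "z": -0.2133, "wx": 0, "wy": 0, "wz": 0}
    - {"x": -0.048, "y": 0, "z": -0.2133, "wx": 0, "wy": 0, "wz": 0}
    - {"x": -0.048, "y": 0, "z": -0.2133, "wx": 0, "wy": 0, "wz": 0}

```text
time: 12.1
eef_pos: [0.452, -0.0536, 0.2133]
tcp_rot: [3.141, -0.001, 1.631]
force: [0.2, -0.2, -0.8]
grip_width: 0.0358
grip_force: 0.0
```

```bash
python3 look.py w8; python3 fit.py | grep tcp
```

```text
{'time': np.float64(12.1), 'eef_pos': array([ 0.452 , -0.0536,  0.2133]), 'tcp_rot': array([ 3.1409e+00, -6.0000e-04,  1.6308e+00]), 'force': array([ 0.193 , -0.1518, -0.7843]), 'grip_width': np.float64(0.0358)}
chute [(array([240., 156.]), 0.89)]
gate [(array([224., 170.]), 0.7)]
rack [(array([279.,  77.]), 0.62)]
tcp in chute [-25.8 -26.8] yaw err deg -0.09
tcp in chute [-25.9 -26.7] yaw err deg -0.09
```

View pics/w8.png

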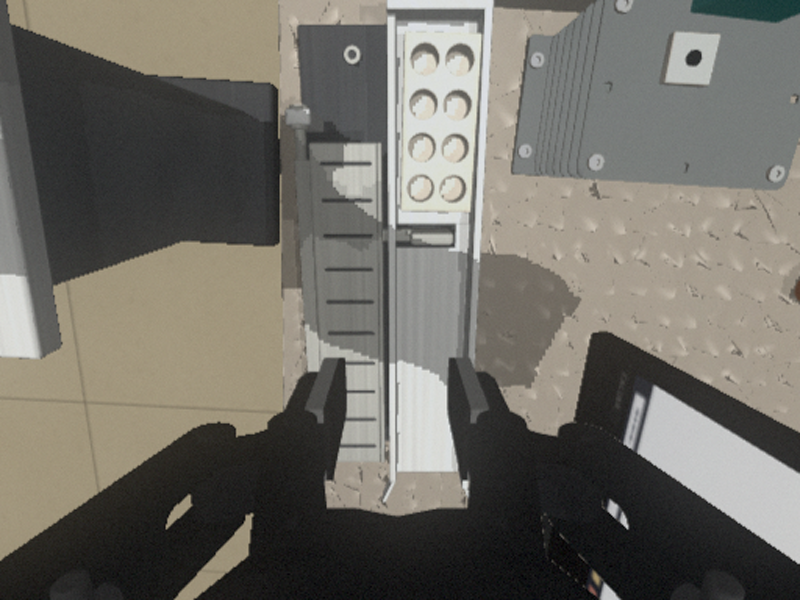

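The rack's rear edge at row 212 is past the blade, which is up again at (433,237). The hand is clear, so I hand in.

```bash
python3 -c "
from bench import ctrl
print(ctrl.close_job())"
```

```text
the job is handed in; nothing more can be done
None
```

I pushed the rack past the gate to about chute y 70 mm. The last picture shows the gate up again behind it and the hand clear. I handed the job in at about 12 s; no verdict came back.

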